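Lay the tall tester down on its back on the bench mat

ROBOT

A 7-joint arm with a two-finger parallel gripper is mounted at the origin on the work surface. World frame = base frame: x ahead of the robot, y to its left, z up, the work surface at z = 0. Lengths are in m, angles in rad, forces in N, time in s.
With the tool pointing down it reaches from about 0.4 to 0.875 m from the base axis. Payload 19.3 kg.
Tool frame: the origin (TCP) lies between the finger pads; the fingertips stand ahead of it and the grasp point (between the pads) lies 8 mm behind it (bot.tip_extent is the x of the fingertips in the tool frame, in m); x points along the fingers, y is the direction in which the jaws open and shut, and the axes are right-handed (so a half turn about x gives the same grasp; the last joint's range is limited). The gripper opens to 85 mm and grips with 20 to 120 N. Pads are 22 mm wide; open, the fingers measure 114 mm over their backs; the gripper's body (76 mm by 85 mm) begins 54 mm behind the grasp point. The pads swing forward as they close: fully open they stand 13 mm farther back than shut.
Start: joints at [-1.274, 0.521, -0.036, 1.599, 0.021, 1.021, -0.113], TCP at [0.224, 0.583, 0.242] pointing down, gripper open.
Joint ranges: [-2.91, 2.91], [-0.3, 2.13], [-1.5, 1.42], [0.17, 2.43], [-1.26, 4.41], [0.16, 1.93], [-2.52, 2.52]. Speed limits (rad/s): [1.89, 1.89, 2.39, 2.39, 3.01, 3.01, 3.01].

INTERFACE

Orientations are given as [roll, pitch, yaw] about the fixed x, y, z axes, in that order (R = Rz(yaw) Ry(pitch) Rx(roll)).
In Python, from workcell import observe, grab_frame, camera_info, bot, nets gives the robot as it stands.
- The arm moves only by the tool jog_arm, never from a script. Its argument "commands" is a list of rows, each a list of 6 numbers: the shift along the tool's x, y, z in mm, then the turn, a rotation vector about the tool's x, y, z in rad. A call has 1 to 20 rows; each row shifts and turns the pose as measured when the row begins, along the tool's axes as they then stand; what a row does not reach is not made up. A row lasts 1/10 s, in which the tool goes at most 50 mm and 8.59 degrees, less where a joint would pass 70% of its speed; a pose out of reach is approached as far as the arm can. A call is refused whole if a number of a shift passes 50 or a number of a turn 0.15, either way. A call with a gripper value outside its range is refused whole. "gripper" is the closure in counts, from 0 (fully open) to 255 (shut), set as the call begins (left out, the last holds). The fingers move at their own pace and stop on an object; "newtons" is the grip in N (left out, the last holds). Time passes only in rows, so rows that do not move let the fingers close. It gives the time, the measured TCP pose, the force and the opening at its end, in the units of the state.
- observe(): the state, without advancing time (a new reading comes with each control period).
- grab_frame(name): name is "scene" or "side" or "wrist"; returns the picture (400x640x3 uint8, red, green, blue); there is no depth.
- camera_info(name): a dict with "fov_y" (degrees; the focal length in pixels is half the picture's height over the tangent of half this angle, whatever the lens; pixels are square), "cx", "cy" (the principal point, pixels), "R" (3x3) and "t" (3): a world point X has camera coordinates R X + t; the wrist camera has in their place "tool_from_camera" (4x4, takes a point from camera to tool coordinates, whose origin is the TCP and whose axes are the tool frame's). Camera axes: x right, y down, z forward; pixel columns grow to the right and rows downward; lengths in m; the calibration is good to about 2 mm. A picture is of the moment at which its call begins: read the wrist's pose just before it. camera_info takes no time and is no camera call.
- bot.job_done(): hands the job in, once; it reports no verdict.
Trained networks look in the newest picture that a camera, given by its name, has taken for a name from the list of things; names that differ only in an ending like _2 or _b are one class to them, and where a whole thing is asked for, a point or a joint stands for the part that bears it (a point fixed in the world has none). Each returns a list of dicts, best first, with "p" (0 to 1); they miss things now and then, are a little off and sometimes report something else, mostly with a low value. They report only what shows in the picture. A call takes as long as a camera call. They do not tell look-alikes from the thing itself.
- nets.find_in(camera, name): "rect" ([left, top, right, bottom] in pixels, round what is visible of it).
- nets.silhouettes(camera, name): "mask" (400x640 bool, what is visible of it) and "rect" ([left, top, right, bottom] in pixels, round what is visible of it).
- nets.pinpoint(camera, name): "location" ([column, row] in pixels: a listed point, or the origin of a listed thing).
The state is a dict: "clock": time; "qpos": joint angles; "qd": joint speeds; "joint_efforts": joint torques, N m; "position": TCP position; "tool_rot": TCP orientation; "force": force on the tool from outside, world axes, zero at the start; "moment": the same for the moment, N m; "grip_width": finger opening in m.
Only numpy, scipy, OpenCV 4.12 (cv2) and the standard library are available. Lean on these libraries where they do the work, as an engineer would, in place of code of your own. Each camera call takes 0.05 s, during which the arm holds its last target.

TASK

Lay the tall tester down on its back on the rubber mat, so that its front panel faces up and the battery hatch in its foot can be reached: hook the handle loosely with the fingertips and tip it over the aluminium stop strip at the mat's edge, easing it down gently all the way so that it never drops. Do not pinch, lift or drag it - the foot stays at the strip - and leave everything else on the bench where it is.

Things in the scene. Friction and masses are not known exactly. Their poses are not given: they have to be found in the camera images.
- tester: the tall tester: grey box 60 deep (x) x 120 wide (y) x 185 mm tall (z), 0.6-0.95 kg, centre of mass 96 mm up; tilted beyond about 0.3 rad it falls by itself. Origin: centre of its underside, z up. Front (screen, knobs) faces its -x, plain back its +x towards the mat, 3-6 mm from the stop strip: tip it towards its +x. An arch handle is on top
- handle_bar (a point): middle of the handle's level cross-bar: round, 12 mm thick, along the tester's y, at x = -20 (near the front), y = 0, z = 245 mm in its frame. Legs 12 mm thick at y = +-50 mm; opening below 88 mm wide, 54 mm high. Lying on the mat: bar 56 mm, front panel 66 mm above the bench. In the last 0.3 rad the bar slips down an upright finger; one slanted under it holds. Axes as the tester's
- heel (a point): middle of the tester's lower back edge (x = 30, y = 0, z = 0 mm in its frame), next to the stop strip. Axes as the tester's
- mat: fixed black rubber mat, 6 mm thick, 280 long (x from 0 to 280), 180 mm wide (y), with a 12 mm wide aluminium stop strip, equally high, along its edge at x = 0. Origin: on the bench under the middle of that edge; x points along the mat away from the tester, z up. The tester tips over the strip's upper edge ; its heel may slip back 10-30 mm
- helmet: bystander, loose: grey rigid flight helmet standing on its rim, 250 mm across, 236 mm tall; origin under its centre
- canister: bystander, loose: round stainless canister with lid, 116 mm across, 157 mm tall with its knob; origin under its centre
- cleaner: bystander, loose: white plastic bottle with cap, 56 mm across, 150 mm tall, standing in the neighbourhood of the tester; origin under its centre
- screwdriver: bystander, loose: screwdriver 160 mm long lying on the bench beside the mat; origin on the bench under its middle
- battery_holder: bystander, loose: small black open battery holder, 75 x 36 x 16 mm, lying beside the mat; origin under its centre
- mask_shell: bystander, loose: dark grey rigid mask shell standing on its wide rim, 92 mm across, 82 mm tall, near the tester; origin under its centre
Things that resemble listed ones, but are neither listed nor needed, are in the scene too. What is meant by the tester is not turquoise or yellow, and is the larger of those in its own colour.

How it is judged:
At the end, for the whole second after the job is handed in: The tester lies at rest flat on its back on the mat (its back within 0.1 rad of level, front panel up), its heel still at the stop strip (from 50 mm behind to 30 mm past the strip's edge, within 45 mm of the mat's centre line) and its handle within 60 mm of the mat's centre line (angle between tester's own x axis and vertical above 3.04 rad and linear speed of tester below 0.02 m/s and angular speed of tester below 0.1 rad/s and x of heel in the frame of mat between -0.05 and 0.03 m and y of heel in the frame of mat between -0.045 and 0.045 m and y of handle_bar in the frame of mat between -0.06 and 0.06 m and z of heel in the frame of mat below 0.02 m); the robot touches nothing.
It fails at once if the tester drops or is thrown over instead of being eased down (it turns faster than 3.5 rad/s) (angular speed of tester above 3.5 rad/s).
It fails at once if the tester is lifted (its heel rises more than 30 mm above the bench) (height (world z) of heel above 0.03 m).
It fails at once if the tester's foot is dragged more than 60 mm from where it stood (distance of heel from where it was at the start of the episode above 0.06 m).
It fails at once if the tester is pinched or forced (fingers press on it with more than 20 N) (contact force between the fingers and tester above 20 N).
It fails at once if a bystander is moved more than 30 mm or knocked over (distance of any of helmet, canister, cleaner, screwdriver, battery_holder, mask_shell from where it was at the start of the episode above 0.03 m or angle between any of helmet, canister, cleaner, battery_holder, mask_shell's own z axis and vertical above 0.5 rad).
It also fails if it takes over 58 s, if anything falls off the work surface, if the arm or the gripper's body presses on something with over 40 N, if the wrist force passes 120 N, or if a joint passes its speed limit or range.

## Working session

There is one attempt and no reset: what is moved stays moved. The work goes in short steps, Python scripts to look and compute and a tool call to move; the robot and the scene stay as the last step left them, time stands still between calls to the robot, and variables do not carry over. Pictures are saved under pics/ and viewed, and the job is handed in when it is done.

Besides the shell and the picture viewer there is one more tool, called as name([rows], argument=value, ...), one row to a line, values as JSON. jog_arm: Moves the arm, as the interface text tells. Its arguments: {"type":"object","properties":{"commands":{"type":"array","items":{"type":"array","items":{"type":"number"}}},"gripper":{"type":"number"},"newtons":{"type":"number"}},"required":["commands"]}

```bash
ls; mkdir -p pics; python3 - <<'E'
from workcell import observe, grab_frame, camera_info, bot, nets
import cv2
print(observe()); print(bot.tip_extent)
for n in ["scene","side","wrist"]:
    f=grab_frame(n); cv2.imwrite(f"pics/{n}0.png",f[:,:,::-1]); i=camera_info(n); print(n,i)
    if n!="wrist":
        for k in ["tester","handle_bar","heel","mat"]:
            try: print(n,k,[(round(d["p"],2),[round(float(v)) for v in d["location"]]) for d in nets.pinpoint(n,k)][:5])
            except Exception as e: print(n,k,e)
print(observe()["clock"])
E
```

```text
pics
{'clock': 0.0, 'qpos': array([-1.27420712,  0.52202035, -0.03636388,  1.59999229,  0.02120082,
        1.02115732, -0.11281442]), 'qd': array([-4.81645113e-04,  2.54229829e-03,  3.83322369e-05,  1.07594553e-03,
       -1.75114120e-04,  6.61619955e-04,  1.50541509e-03]), 'joint_efforts': array([-3.26527270e-04, -9.27107191e+01,  1.97969958e+00, -3.69938207e+01,
        1.78260991e-02,  8.18463770e-03,  3.44667842e-05]), 'position': array([0.22403168, 0.58310465, 0.24172702]), 'tool_rot': array([-1.51215728,  1.56960402, -1.87893911]), 'force': array([-0.10783084,  1.10322057, -0.77854806]), 'moment': array([ 0.0184591 ,  0.01533666, -0.02418064]), 'grip_width': 0.08540038757769627}
0.011
scene {'fov_y': 56.03764526475925, 'cx': 324.31410749382616, 'cy': 208.1401231401464, 'R': array([[-0.72484739,  0.68854953,  0.02226679],
       [ 0.38777942,  0.43451031, -0.81291322],
       [-0.56940617, -0.58060342, -0.581959  ]]), 't': array([ 0.41907913, -0.02972381,  1.52686626])}
scene tester [(0.92, [224, 247]), (0.85, [210, 221]), (0.79, [277, 242]), (0.68, [340, 204])]
scene handle_ba
[... 597 characters left out ...]
le_bar [(0.88, [265, 163]), (0.88, [210, 148]), (0.81, [359, 121]), (0.67, [221, 190]), (0.59, [314, 177])]
side heel [(0.93, [210, 170]), (0.79, [224, 210]), (0.72, [281, 212]), (0.71, [314, 179]), (0.69, [336, 172])]
side mat [(0.88, [287, 212])]
wrist {'fov_y': 69.64031333050139, 'cx': 318.5652342734763, 'cy': 198.1787891998565, 'tool_from_camera': array([[-1.29686123e-03, -2.87240993e-01,  9.57857469e-01,
        -1.32245292e-01],
       [ 9.99999144e-01, -2.03706629e-04,  1.29283037e-03,
         9.66307062e-04],
       [-1.76231962e-04,  9.57858325e-01,  2.87241011e-01,
        -7.34741030e-02],
       [ 0.00000000e+00,  0.00000000e+00,  0.00000000e+00,
         1.00000000e+00]])}
0.55
```

View pics/scene0.png

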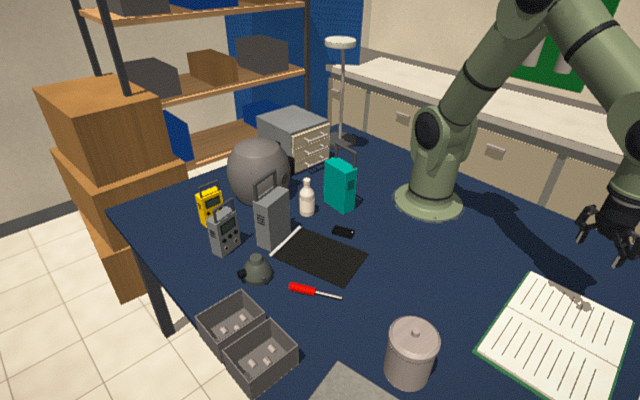

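View pics/side0.png

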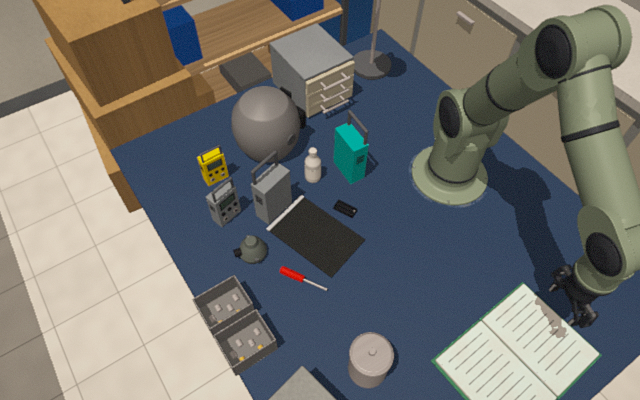

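```bash
python3 - <<'E'
import cv2
a=cv2.imread('pics/scene0.png')[120:280,170:400];cv2.imwrite('pics/scene0c.png',cv2.resize(a,None,fx=3.4,fy=3.4,interpolation=cv2.INTER_CUBIC))
a=cv2.imread('pics/side0.png')[100:250,180:400];cv2.imwrite('pics/side0c.png',cv2.resize(a,None,fx=3.6,fy=3.6,interpolation=cv2.INTER_CUBIC))
E
```

```text
(no output)
```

View pics/scene0c.png

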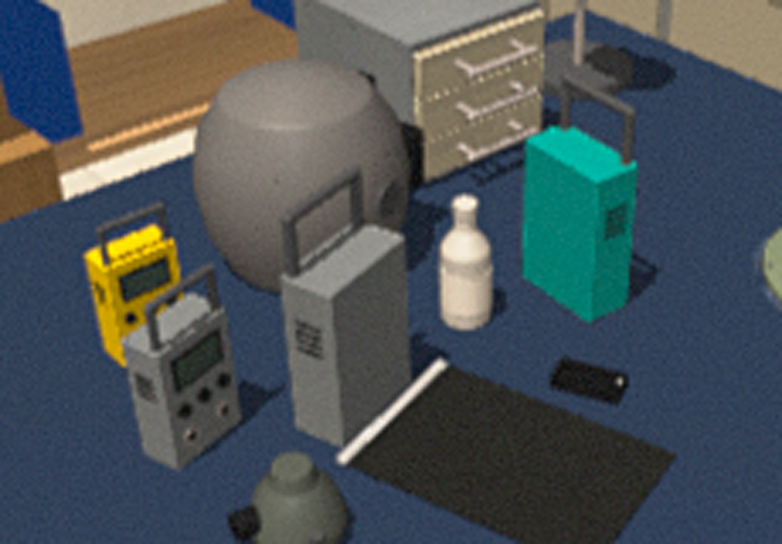

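View pics/side0c.png

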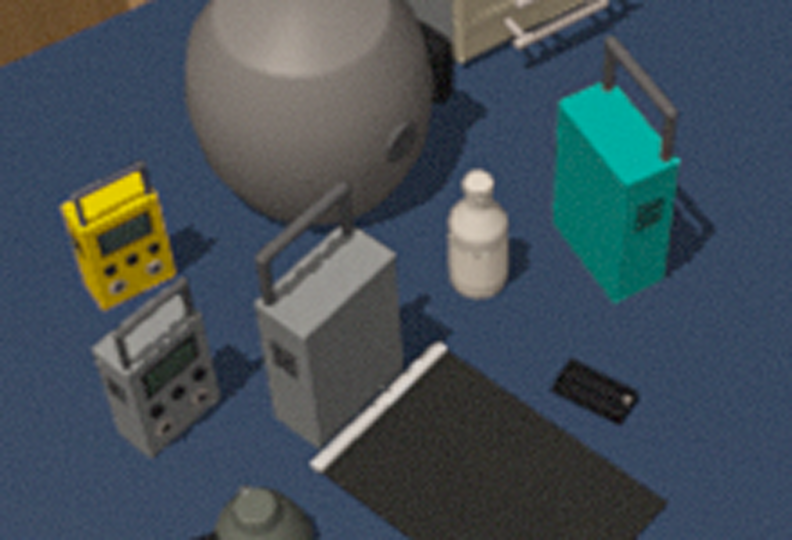

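View pics/wrist0.png

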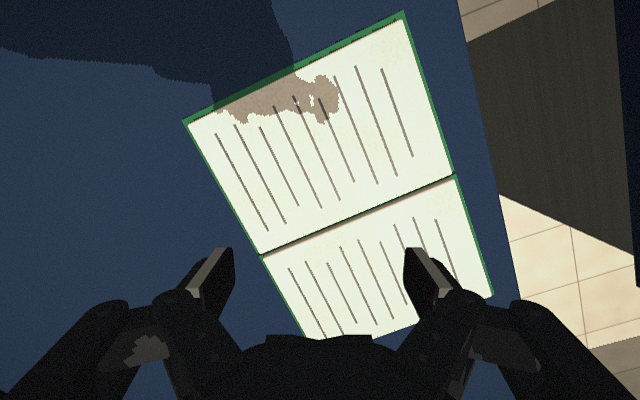

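Candidates in the scene picture: the large grey box (270,220), the small grey one (225,232), the yellow one (208,205) and the turquoise one (340,185). The large grey one, standing at the strip with its plain back towards the mat, is the tester, and the close crop confirms it. Next I'll measure it.

```bash
cat > h.py <<'E'
import numpy as np
from workcell import observe, grab_frame, camera_info, bot, nets
from scipy.spatial.transform import Rotation as Ro
def cam(n):
    i=camera_info(n)
    if n=="wrist":
        s=observe(); T=np.eye(4);T[:3,:3]=Ro.from_euler('xyz',s['tool_rot']).as_matrix();T[:3,3]=s['position']
        W=T@np.array(i['tool_from_camera']); R=W[:3,:3].T; t=-R@W[:3,3]
    else: R,t=np.array(i['R']),np.array(i['t'])
    f=200/np.tan(np.radians(i['fov_y'])/2); return R,t,f,i['cx'],i['cy']
def ray(n,p,c=None):
    R,t,f,cx,cy=c or cam(n); d=R.T@np.array([(p[0]-cx)/f,(p[1]-cy)/f,1]); return -R.T@t,d/np.linalg.norm(d)
def onz(n,p,z,c=None):
    o,d=ray(n,p,c); return o+d*(z-o[2])/d[2]
def proj(n,X,c=None):
    R,t,f,cx,cy=c or cam(n); q=R@np.asarray(X)+t; return np.array([cx+f*q[0]/q[2],cy+f*q[1]/q[2]])
def tri(rs):
    A=np.zeros((3,3));b=np.zeros(3)
    for o,d in rs:
        P=np.eye(3)-np.outer(d,d);A+=P;b+=P@o
    X=np.linalg.solve(A,b); return X,[np.linalg.norm(np.cross(X-o,d)) for o,d in rs]
E
python3 - <<'E'
from h import *
np.set_printoptions(precision=4,suppress=True)
sc=lambda x,y:(170+x/3.4,120+y/3.4)
sd=lambda x,y:(180+x/3.6,100+y/3.6)
for nm,a,b in [("stripL",(340,460),(316,466)),("stripR",(445,363),(443,348)),("farR",(673,457),(665,505))]:
    print(nm,onz("scene",sc(*a),.006),onz("side",sd(*b),.006))
for nm,a,b in [("barmid",(322,195),(305,226)),("barL",(288,215),(264,262)),("barR",(358,175),(346,190)),("topBackL",(335,297),(308,335)),("topBackR",(405,237),(394,258)),("topFrontL",(283,282),(260,305))]:
    print(nm,tri([ray("scene",sc(*a)),ray("side",sd(*b))]))
for nm,a,b in [("botBackL",(345,445),(320,447)),("botFrontL",(295,432),(275,428))]:
    print(nm,onz("scene",sc(*a),0),onz("side",sd(*b),0))
print(onz("scene",(262,179),.245),onz("side",(265,163),.245))
E
```

```text
stripL [ 0.6707 -0.1621  0.006 ] [ 0.6685 -0.1634  0.006 ]
stripR [ 0.4971 -0.2088  0.006 ] [ 0.4974 -0.2089  0.006 ]
farR [0.4277 0.052  0.006 ] [0.4245 0.0516 0.006 ]
barmid (array([ 0.6134, -0.2395,  0.246 ]), [np.float64(0.0011241397694250488), np.float64(0.0011241397694251934)])
barL (array([ 0.6642, -0.2193,  0.2547]), [np.float64(0.001146831302655811), np.float64(0.0011468313026558668)])
barR (array([ 0.5604, -0.2576,  0.2393]), [np.float64(0.0003059226441273587), np.float64(0.0003059226441274968)])
topBackL (array([ 0.6481, -0.1835,  0.1777]), [np.float64(0.0007924235490318944), np.float64(0.0007924235490321073)])
topBackR (array([ 0.5463, -0.2065,  0.1877]), [np.float64(8.864073387991924e-05), np.float64(8.864073387991698e-05)])
topFrontL (array([ 0.6662, -0.2376,  0.1743]), [np.float64(0.00040586962429226003), np.float64(0.0004058696242922984)])
botBackL [ 0.6504 -0.1817  0.    ] [ 0.6532 -0.1824  0.    ]
botFrontL [ 0.6756 -0.2305  0.    ] [ 0.6776 -0.2243  0.    ]
[ 0.6252 -0.2395  0.245 ] [ 0.6121 -0.2381  0.245 ]
```

```bash
python3 - <<'E'
from h import *
np.set_printoptions(precision=3,suppress=True)
print([a for a in dir(bot) if a[0]!='_'])
o=np.array([.584,-.1858,0]); a=np.radians(105.0); ex=np.array([np.cos(a),np.sin(a),0]); ey=np.array([-np.sin(a),np.cos(a),0])
M=lambda X:np.array([(X-o)@ex,(X-o)@ey,X[2]])
s=observe();print(Ro.from_euler('xyz',s['tool_rot']).as_matrix().T)
grab_frame("scene");grab_frame("side")
for k in ["helmet","cleaner","mask_shell","battery_holder","screwdriver","canister"]:
    for n in ["scene","side"]:
        for d in nets.pinpoint(n,k)[:2]:
            X=onz(n,d["location"],0); print(k,n,round(d["p"],2),d["location"],X,M(X))
for X in [(.6134,-.2395,.246),(.6642,-.2193,.2547),(.5604,-.2576,.2393),(.6481,-.1835,.1777),(.5463,-.2065,.1877),(.6662,-.2376,.174),(.652,-.182,0),(.6766,-.2275,0)]: print(M(np.array(X)))
E
```

```text
['IKError', 'job_done', 'tip_extent']
[[-0.    -0.    -1.   ]
 [ 0.359  0.933 -0.   ]
 [ 0.933 -0.359  0.   ]]
helmet scene 0.98 [259.5, 193.3] [ 0.475 -0.496  0.   ] [-0.271  0.186  0.   ]
helmet side 0.8 [267.9, 142.8] [ 0.47  -0.495  0.   ] [-0.269  0.191  0.   ]
helmet side 0.59 [280.9, 212.1] [ 0.594 -0.201  0.   ] [-0.017 -0.006  0.   ]
cleaner scene 0.72 [310.4, 213.4] [ 0.412 -0.253  0.   ] [-0.02   0.184  0.   ]
cleaner side 0.65 [315.7, 181.7] [ 0.422 -0.242  0.   ] [-0.012  0.171  0.   ]
mask_shell scene 0.63 [258.6, 279.4] [ 0.758 -0.104  0.   ] [ 0.034 -0.189  0.   ]
mask_shell side 0.68 [256.1, 252.0] [ 0.743 -0.114  0.   ] [ 0.028 -0.172  0.   ]
battery_holder scene 0.79 [342.1, 235.2] [ 0.415 -0.08   0.   ] [0.146 0.136 0.   ]
battery_holder side 0.82 [347.8, 209.7] [ 0.397 -0.08   0.   ] [0.15  0.153 0.   ]
screwdriver scene 0.71 [313.9, 290.6] [0.663 0.044 0.   ] [ 0.202 -0.136  0.   ]
screwdriver side 0.82 [301.1, 279.1] [0.674 0.049 0.   ] [ 0.203 -0.147  0.   ]
canister scene 0.84 [406.2, 370.2] [0.668 0.387 0.   ] [ 0.531 -0.23   0.   ]
[-0.059 -0.014  0.246]
[-0.053 -0.069  0.255]
[-0.063  0.041  0.239]
[-0.014 -0.063  0.178]
[-0.01   0.042  0.188]
[-0.071 -0.066  0.174]
[-0.014 -0.067  0.   ]
[-0.064 -0.079  0.   ]
```

```bash
cat >> h.py <<'E'
from scipy.linalg import logm, expm
np.set_printoptions(precision=4,suppress=True)
O=np.array([.584,-.1858,0]); A=np.radians(105.0)
def ME(): return np.array([[np.cos(A),-np.sin(A),0],[np.sin(A),np.cos(A),0],[0,0,1]])
def toM(X): return ME().T@(np.asarray(X)-O)
def toW(X): return ME()@np.asarray(X)+O
def cur():
    s=observe(); T=np.eye(4);T[:3,:3]=Ro.from_euler('xyz',s['tool_rot']).as_matrix();T[:3,3]=s['position']; return T
def pose(p,phi,dy=0):
    x=np.array([-np.sin(phi),0,-np.cos(phi)]); z=np.array([0,-1,0]); y=np.cross(z,x)
    T=np.eye(4);T[:3,:3]=ME()@Ro.from_euler('z',dy).as_matrix()@np.c_[x,y,z];T[:3,3]=toW(p);return T
def rows(T,N,T0=None):
    T0=cur() if T0 is None else T0
    xi=np.real(logm(np.linalg.inv(T0)@T))/N; E=expm(xi); r=Ro.from_matrix(E[:3,:3]).as_rotvec()
    print("row x%d: mm"%N,np.round(E[:3,3]*1e3,2),"turn",np.round(r,4))
def straight(T,N):  # straight translation, rotation separately: first-row
    rows(T,N)
def stat():
    T=cur();s=observe();R=ME().T@T[:3,:3];x=R[:,0]
    print("t",round(s['clock'],2),"matpos",toM(T[:3,3]),"phi",round(float(np.arctan2(-x[0],-x[2])),3),"xM",x,"zM",R[:,2],"F",s['force'],"grip",round(s['grip_width'],4)); print(" q",s['qpos'])
E
python3 - <<'E'
from h import *
stat(); rows(pose((.25,-.013,.16),1.22),20)
T0=cur();T=pose((.25,-.013,.16),1.22);xi=np.real(logm(np.linalg.inv(T0)@T))
for k in range(0,21,4): print(toM((T0@expm(xi*k/20))[:3,3]),(T0@expm(xi*k/20))[:3,3])
E
```

```text
t 1.25 matpos [0.8361 0.1485 0.2423] phi 0.0 xM [-0.  0. -1.] zM [-0.5881 -0.8088  0.    ] F [ 0.6182  0.7664 -0.0433] grip 0.0854
 q [-1.2742  0.5214 -0.0363  1.5995  0.0212  1.0211 -0.1128]
row x20: mm [ 19.52 -19.65  16.82] turn [-0.0274 -0.0191 -0.0589]
[0.8361 0.1485 0.2423] [0.2242 0.5834 0.2423]
[0.7271 0.1379 0.1734] [0.2626 0.4809 0.1734]
[0.6065 0.1189 0.1307] [0.3121 0.3693 0.1307]
[0.4817 0.0887 0.115 ] [0.3736 0.2565 0.115 ]
[0.3604 0.0451 0.1258] [0.4472 0.1506 0.1258]
[ 0.25  -0.013  0.16 ] [0.5319 0.059  0.16  ]
```

jog_arm([
  [19.5,-19.6,16.8,-0.0274,-0.0191,-0.0589],
  [19.5,-19.6,16.8,-0.0274,-0.0191,-0.0589],
  [19.5,-19.6,16.8,-0.0274,-0.0191,-0.0589],
  [19.5,-19.6,16.8,-0.0274,-0.0191,-0.0589],
  [19.5,-19.6,16.8,-0.0274,-0.0191,-0.0589],
  [19.5,-19.6,16.8,-0.0274,-0.0191,-0.0589],
  [19.5,-19.6,16.8,-0.0274,-0.0191,-0.0589],
  [19.5,-19.6,16.8,-0.0274,-0.0191,-0.0589],
  [19.5,-19.6,16.8,-0.0274,-0.0191,-0.0589],
  [19.5,-19.6,16.8,-0.0274,-0.0191,-0.0589],
], gripper=175, newtons=20)

```text
clock: 2.25
position: [0.3453, 0.3074, 0.1188]
tool_rot: [-1.406, 0.938, -1.474]
force: [-0.2, -0.0, -0.2]
grip_width: 0.0269
```

```bash
python3 - <<'E'
from h import *
stat(); rows(pose((.25,-.013,.16),1.22),12)
E
```

```text
t 2.25 matpos [0.5382 0.1029 0.1188] phi 0.626 xM [-0.5832  0.0969 -0.8065] zM [-0.2923 -0.9514  0.0971] F [-0.1649 -0.0058 -0.1664] grip 0.0269
 q [-1.1293  0.7205  0.063   1.8167  0.3246  1.1663  0.2175]
row x12: mm [ 16.14 -16.05  13.48] turn [-0.0217 -0.0152 -0.0479]
```

jog_arm([
  [16.1,-16,13.5,-0.022,-0.015,-0.048],
  [16.1,-16,13.5,-0.022,-0.015,-0.048],
  [16.1,-16,13.5,-0.022,-0.015,-0.048],
  [16.1,-16,13.5,-0.022,-0.015,-0.048],
  [16.1,-16,13.5,-0.022,-0.015,-0.048],
  [16.1,-16,13.5,-0.022,-0.015,-0.048],
  [16.1,-16,13.5,-0.022,-0.015,-0.048],
  [16.1,-16,13.5,-0.022,-0.015,-0.048],
  [16.1,-16,13.5,-0.022,-0.015,-0.048],
  [16.1,-16,13.5,-0.022,-0.015,-0.048],
  [16.1,-16,13.5,-0.022,-0.015,-0.048],
  [16.1,-16,13.5,-0.022,-0.015,-0.048],
])

```text
clock: 3.45
position: [0.5414, 0.0531, 0.1623]
tool_rot: [-1.586, 0.328, -1.3]
force: [-0.3, 0.9, -1.2]
grip_width: 0.0266
```

```bash
python3 - <<'E'
from h import *
import cv2
stat(); rows(pose((.217,-.013,.052),1.22),8)
cv2.imwrite('pics/w1.png',grab_frame('wrist')[:,:,::-1])
cv2.imwrite('pics/s1.png',grab_frame('side')[:,:,::-1])
E
```

```text
t 3.45 matpos [ 0.2418 -0.0206  0.1623] phi 1.243 xM [-0.9467 -0.0083 -0.3221] zM [ 0.0136 -0.9998 -0.0141] F [-0.2788  0.8858 -1.1709] grip 0.0266
 q [-0.9655  0.9332  0.3232  1.8758  0.8715  1.2325  0.4788]
row x8: mm [ 7.49 11.99 -0.87] turn [0.0022 0.001  0.0029]
```

View pics/w1.png

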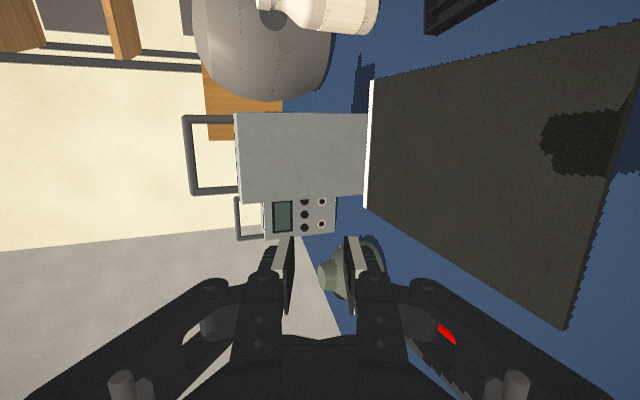

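View pics/s1.png

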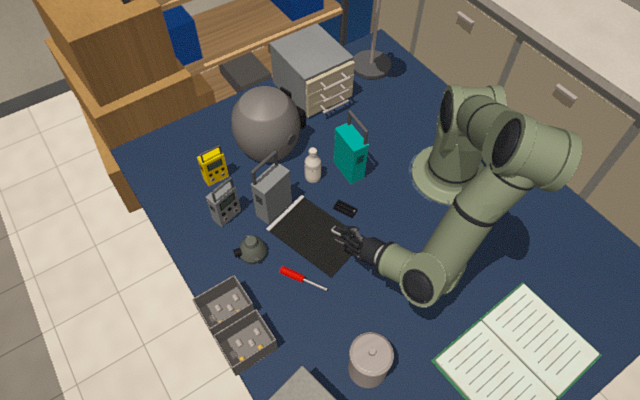

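```bash
python3 - <<'E'
import cv2
a=cv2.imread('pics/w1.png')[70:230,170:390];cv2.imwrite('pics/w1c.png',cv2.resize(a,None,fx=3.6,fy=3.6,interpolation=cv2.INTER_CUBIC))
E
```

```text
(no output)
```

View pics/w1c.png

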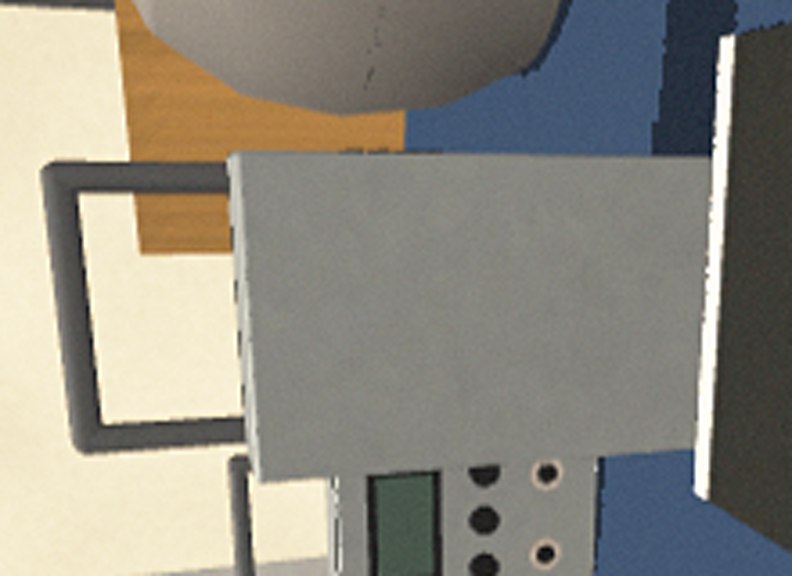

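```bash
cat > fit.py <<'E'
from h import *
from scipy.optimize import least_squares
cw=cam("wrist");cs=cam("scene");cd=cam("side")
w=lambda x,y:(170+x/3.6,70+y/3.6)
sc=lambda x,y:(170+x/3.4,120+y/3.4)
sd=lambda x,y:(180+x/3.6,100+y/3.6)
obs=[("w",w(240,153),(30,60,185)),("w",w(260,481),(30,-60,185)),("w",w(60,177),(-20,50,245)),("w",w(88,437),(-20,-50,245)),
("s",sc(335,297),(30,-60,185)),("s",sc(405,234),(30,60,185)),("s",sc(283,282),(-30,-60,185)),("s",sc(345,445),(30,-60,0)),
("s",sc(290,213),(-20,-50,245)),("s",sc(358,178),(-20,50,245)),
("d",sd(308,335),(30,-60,185)),("d",sd(394,258),(30,60,185)),("d",sd(260,305),(-30,-60,185)),("d",sd(265,262),(-20,-50,245)),("d",sd(346,190),(-20,50,245))]
mo=[("w",w(722,37),(0,90,6)),("w",w(696,494),(0,-90,6)),("s",sc(340,460),(0,-90,6)),("s",sc(445,361),(0,90,6)),("s",sc(673,457),(280,90,6)),("d",sd(316,466),(0,-90,6)),("d",sd(443,346),(0,90,6)),("d",sd(665,505),(280,90,6))]
C={"w":("wrist",cw),"s":("scene",cs),"d":("side",cd)}
def res(p,ob):
    c,s=np.cos(p[2]),np.sin(p[2]);R=np.array([[c,-s,0],[s,c,0],[0,0,1]])
    return np.concatenate([(proj(C[k][0],R@np.array(X)/1e3+[p[0],p[1],0],C[k][1])-q)*(1 if k!="w" else 1) for k,q,X in ob])
for nm,ob in [("tester",obs),("mat",mo)]:
    r=least_squares(lambda p:res(p,ob),[.6,-.2,A],loss='soft_l1'); print(nm,r.x,np.degrees(r.x[2])); print(r.fun.reshape(-1,2).round(1).tolist())
    if nm=="tester": t=r.x
m=r.x
c,s=np.cos(m[2]),np.sin(m[2]);R=np.array([[c,s],[-s,c]])
print("tester origin in mat",R@(t[:2]-m[:2]),"yaw",t[2]-m[2])
for X in [(30,0),(-20,0)]:
    c,s=np.cos(t[2]),np.sin(t[2]);P=np.array([[c,-s],[s,c]])@np.array(X)/1e3+t[:2];print(X,"world",P,"mat",R@(P-m[:2]))
E
python3 fit.py
```

```text
tester [ 0.6042 -0.2223  1.8559] 106.33734481315939
[[-1.2, -1.4], [-0.3, 2.1], [-0.1, -0.1], [0.4, 1.3], [-0.4, -0.4], [1.2, 0.2], [-0.6, -1.8], [0.2, 1.2], [0.3, 1.6], [-0.2, -2.0], [-0.3, 1.0], [1.6, -1.4], [-1.1, -0.7], [0.2, -0.8], [-0.1, -0.5]]
mat [ 0.583  -0.1916  1.8363] 105.21427618802906
[[1.2, 0.1], [0.5, 0.2], [-0.9, -1.0], [-0.9, -0.4], [1.7, -0.3], [-1.1, -0.8], [-0.7, -0.9], [1.1, 0.4]]
tester origin in mat [-0.0352 -0.0125] yaw 0.019601245234370346
(30, 0) world [ 0.5958 -0.1935] mat [-0.0052 -0.0119]
(-20, 0) world [ 0.6098 -0.2415] mat [-0.0552 -0.0129]
```

```bash
sed -i 's/^O=.*/O=np.array([.583,-.1916,0]); A=1.8363/' h.py; python3 - <<'E'
from h import *
stat(); rows(pose((.219,-.0125,.05),1.22),8)
E
```

```text
t 3.55 matpos [ 0.2454 -0.0238  0.1627] phi 1.244 xM [-0.9472 -0.0025 -0.3206] zM [ 0.0073 -0.9999 -0.0137] F [-1.2444  0.3449  0.2616] grip 0.027
 q [-0.964   0.9339  0.3248  1.8759  0.8716  1.2326  0.4787]
row x8: mm [ 7.77 12.21 -1.32] turn [0.0019 0.0003 0.0031]
```

jog_arm([
  [7.8,12.2,-1.3,0.002,0,0.003],
  [7.8,12.2,-1.3,0.002,0,0.003],
  [7.8,12.2,-1.3,0.002,0,0.003],
  [7.8,12.2,-1.3,0.002,0,0.003],
  [7.8,12.2,-1.3,0.002,0,0.003],
  [7.8,12.2,-1.3,0.002,0,0.003],
  [7.8,12.2,-1.3,0.002,0,0.003],
  [7.8,12.2,-1.3,0.002,0,0.003],
])

```text
clock: 4.35
position: [0.5366, 0.0232, 0.0393]
tool_rot: [-1.567, 0.357, -1.302]
force: [-0.4, 0.1, 0.0]
grip_width: 0.0269
```

```bash
python3 - <<'E'
from h import *
stat()
# to above mat, upright above bar
T1=pose((.08,-.0125,.28),.5)
rows(T1,14)
T0=cur();xi=np.real(logm(np.linalg.inv(T0)@T1))
for k in range(0,15,2): print(toM((T0@expm(xi*k/14))[:3,3]))
T2=pose((-.055,-.0125,.30),0); rows(T2,8,T1)
E
```

```text
t 4.35 matpos [ 0.2195 -0.0116  0.0393] phi 1.214 xM [-0.9369 -0.0034 -0.3496] zM [ 0.0023 -1.      0.0034] F [-0.4136  0.1365  0.0206] grip 0.0269
 q [-0.9191  1.1414  0.3002  1.872   0.9032  1.0686  0.2957]
row x14: mm [ -3.3  -20.02   0.1 ] turn [-0.0001  0.0003  0.051 ]
[ 0.2195 -0.0116  0.0393]
[ 0.2106 -0.0116  0.0789]
[ 0.1978 -0.0117  0.1174]
[ 0.1812 -0.0119  0.1544]
[ 0.1608 -0.012   0.1895]
[ 0.137  -0.0121  0.2224]
[ 0.11   -0.0123  0.2527]
[ 0.08   -0.0125  0.28  ]
row x8: mm [  2.31 -17.08  -0.  ] turn [0.     0.     0.0625]
```

jog_arm([
  [-3.3,-20,0,0,0,0.051],
  [-3.3,-20,0,0,0,0.051],
  [-3.3,-20,0,0,0,0.051],
  [-3.3,-20,0,0,0,0.051],
  [-3.3,-20,0,0,0,0.051],
  [-3.3,-20,0,0,0,0.051],
  [-3.3,-20,0,0,0,0.051],
  [-3.3,-20,0,0,0,0.051],
  [-3.3,-20,0,0,0,0.051],
  [-3.3,-20,0,0,0,0.051],
  [-3.3,-20,0,0,0,0.051],
  [-3.3,-20,0,0,0,0.051],
  [-3.3,-20,0,0,0,0.051],
  [-3.3,-20,0,0,0,0.051],
])

```text
clock: 5.75
position: [0.5755, -0.1169, 0.2739]
tool_rot: [-1.577, 1.094, -1.302]
force: [-0.1, -0.2, -0.2]
grip_width: 0.0267
```

```bash
python3 - <<'E'
from h import *
stat()
T2=pose((-.055,-.0125,.30),0,.02); rows(T2,10)
E
```

```text
t 5.75 matpos [ 0.074  -0.0124  0.2739] phi 0.477 xM [-0.4591 -0.0013 -0.8884] zM [ 0.0085 -1.     -0.0029] F [-0.1045 -0.1831 -0.2279] grip 0.0267
 q [-0.2813  0.3915  0.1688  1.8434  0.5255  0.9115  1.3916]
row x10: mm [  0.83 -13.26  -0.18] turn [-0.0011 -0.0006  0.0477]
```

jog_arm([
  [-2,-14,0,0,0,0.047],
  [-2,-14,0,0,0,0.047],
  [0,-13.3,0,0,0,0.047],
  [0.5,-13.3,0,0,0,0.047],
  [0.8,-13.3,0,0,0,0.047],
  [0.8,-13.3,0,0,0,0.047],
  [0.8,-13.3,0,0,0,0.047],
  [0.8,-13.3,0,0,0,0.047],
  [0.8,-13.3,0,0,0,0.047],
  [0,0,0,0,0,0],
])

```text
clock: 6.75
position: [0.6083, -0.2384, 0.3049]
tool_rot: [-1.548, 1.535, -1.287]
force: [-0.2, -0.1, -1.2]
grip_width: 0.0269
```

```bash
python3 - <<'E'
from h import *
import cv2
stat()
rows(pose((-.055,-.0125,.300),0,.02),3)
c=cam('wrist')
cv2.imwrite('pics/w2.png',grab_frame('wrist')[:,:,::-1])
cv2.imwrite('pics/s2.png',grab_frame('side')[:,:,::-1])
print(proj('wrist',toW((-.055,-.0125,.245)),c))
print(nets.pinpoint('wrist','handle_bar'))
for d in nets.pinpoint('wrist','handle_bar'): print(toM(onz('wrist',d['location'],.245,c)))
E
```

```text
t 6.75 matpos [-0.0518 -0.0121  0.3049] phi 0.036 xM [-0.036  -0.0007 -0.9994] zM [-0.0042 -1.      0.0008] F [-0.1699 -0.0632 -1.2372] grip 0.0269
 q [0.2341 0.5045 0.0521 1.4661 0.0058 1.1524 2.1092]
row x3: mm [ 1.64 -1.02  0.11] turn [-0.0081  0.0001  0.012 ]
[315.4301 218.7732]
[{'location': [310.1, 220.1], 'p': 0.95}, {'location': [108.6, 230.2], 'p': 0.72}]
[-0.0588 -0.0135  0.245 ]
[-0.2089 -0.023   0.245 ]
```

View pics/w2.png

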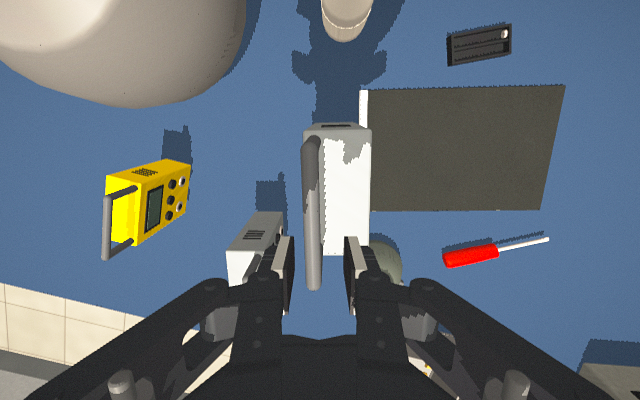

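View pics/s2.png

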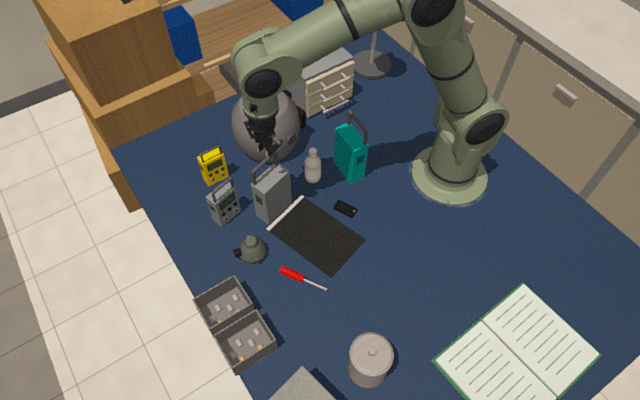

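```bash
python3 - <<'E'
from h import *
stat()
rows(pose((-.057,-.0125,.300),0.0,.02),3)
E
```

```text
t 6.95 matpos [-0.0477 -0.0137  0.3055] phi 0.037 xM [-0.0368 -0.0017 -0.9993] zM [ 0.0014 -1.      0.0016] F [ 0.7814 -0.0875  0.8959] grip 0.027
 q [0.2284 0.5012 0.0502 1.4697 0.0072 1.1509 2.107 ]
row x3: mm [ 1.91 -3.06 -0.42] turn [-0.0062  0.0004  0.0123]
```

jog_arm([
  [2,-3,0.4,-0.006,0,0.012],
  [2,-3,0.4,-0.006,0,0.012],
  [2,-3,0.4,-0.006,0,0.012],
  [0,0,0,0,0,0],
  [0,0,0,0,0,0],
])

```text
clock: 7.45
position: [0.6131, -0.2408, 0.2992]
tool_rot: [0.921, 1.568, 1.211]
force: [-0.1, 0.2, 0.1]
grip_width: 0.0268
```

```bash
python3 - <<'E'
from h import *
import cv2
stat()
rows(pose((-.057,-.0125,.231),0.0,.02),8)
c=cam('wrist')
f=grab_frame('wrist')
cv2.imwrite('pics/w3.png',cv2.resize(f[100:330,220:420,::-1],None,fx=2.5,fy=2.5))
for p in ((.058),(.057),): print(proj('wrist',toW((-p,-.0125,.245)),c),proj('wrist',toW((-p,-.05,.245)),c))
E
```

```text
t 7.45 matpos [-0.0554 -0.0161  0.2992] phi -0.002 xM [ 0.002  -0.0014 -1.    ] zM [ 0.0242 -0.9997  0.0015] F [-0.1319  0.2265  0.1134] grip 0.0268
 q [ 0.2634  0.5298  0.0349  1.4365 -0.0218  1.1755  2.1624]
row x8: mm [ 8.53 -0.2  -0.46] turn [ 0.0005  0.0002 -0.0002]
[312.9685 216.1572] [312.0021 264.5391]
[314.4174 216.1893] [313.376  264.5674]
```

View pics/w3.png

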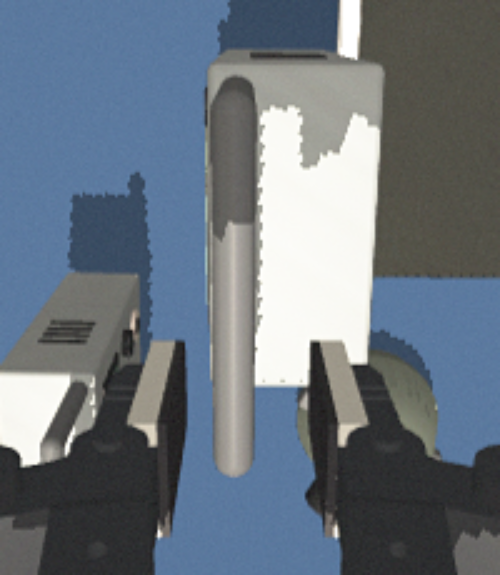

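jog_arm([
  [8.5,-0.3,-0.4,0,0,0],
  [8.5,-0.3,-0.4,0,0,0],
  [8.5,-0.3,-0.4,0,0,0],
  [8.5,-0.3,-0.4,0,0,0],
  [8.5,-0.3,-0.4,0,0,0],
  [8.5,-0.3,-0.4,0,0,0],
  [8.5,-0.3,-0.4,0,0,0],
  [8,0,0,0,0,0],
  [0,0,0,0,0,0],
])

```text
clock: 8.4
position: [0.6102, -0.2431, 0.2246]
tool_rot: [1.557, 1.568, 1.847]
force: [-0.1, 0.9, -1.0]
grip_width: 0.027
```

```bash
cat >> h.py <<'E'
BX,BZ=-.0518,.245  # initial bar rel heel = (-50,245)
def barpos(th,hx=None):
    # heel x with sliding to the strip then back
    h=-.006*np.tan(min(th,1.2)) ; h=min(h,0.)
    hz=0. if th<.2 else .006*min(1,(th-.2)/1.0)
    return np.array([h-.05*np.cos(th)+.245*np.sin(th),-.0125,hz+.05*np.sin(th)+.245*np.cos(th)])
def target(th,phi,depth=.014):
    b=barpos(th); return pose(b+depth*np.array([-np.sin(phi),0,-np.cos(phi)]),phi)
E
python3 - <<'E'
from h import *
import cv2
stat()
f=grab_frame('side'); cv2.imwrite('pics/s4.png',cv2.resize(f[100:250,180:400,::-1],None,fx=3.6,fy=3.6,interpolation=cv2.INTER_CUBIC))
for th in (0,.1,.3,.6,.9,1.2,1.4,1.57): print(th,barpos(th))
E
```

```text
t 8.4 matpos [-0.0568 -0.0127  0.2246] phi -0.003 xM [ 0.0026  0.     -1.    ] zM [ 0.0246 -0.9997  0.    ] F [-0.1207  0.9495 -1.0244] grip 0.027
 q [ 0.2718  0.5916  0.0283  1.5273 -0.0211  1.0244  2.1672]
0 [-0.05   -0.0125  0.245 ]
0.1 [-0.0259 -0.0125  0.2488]
0.3 [ 0.0228 -0.0125  0.2494]
0.6 [ 0.093  -0.0125  0.2328]
0.9 [ 0.1533 -0.0125  0.1957]
1.2 [ 0.1948 -0.0125  0.1414]
1.4 [ 0.2175 -0.0125  0.0969]
1.57 [ 0.2295 -0.0125  0.0562]
```

View pics/s4.png

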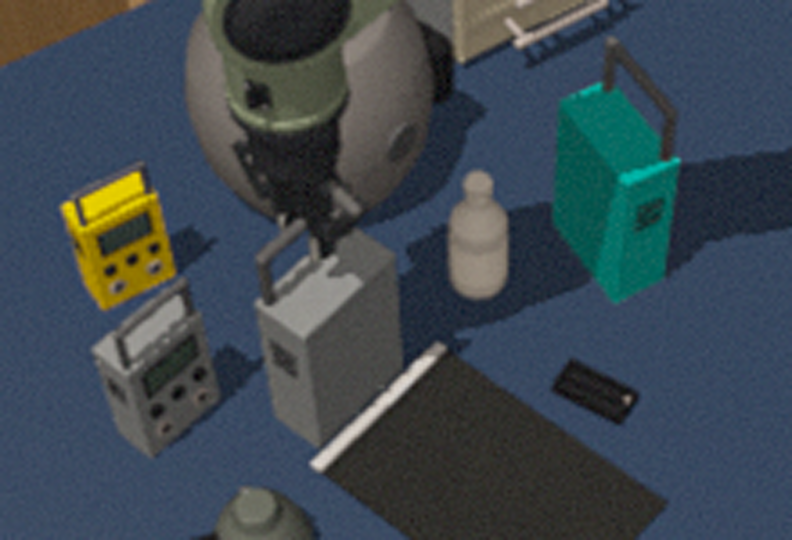

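jog_arm([
  [0,0,0,0,0,0],
  [0,0,0,0,0,0],
  [0,0,0,0,0,0],
], gripper=188)

```text
clock: 8.75
position: [0.6109, -0.2434, 0.2263]
tool_rot: [0.595, 1.568, 0.884]
force: [0.2, -0.5, -0.8]
grip_width: 0.0222
```

```bash
python3 - <<'E'
from h import *
stat()
rows(target(.25,.25,.018),20)
E
```

```text
t 8.75 matpos [-0.0573 -0.0134  0.2263] phi -0.001 xM [ 0.0014 -0.0019 -1.    ] zM [ 0.0244 -0.9997  0.0019] F [ 0.165  -0.4769 -0.8465] grip 0.0222
 q [ 0.2718  0.5901  0.0285  1.5254 -0.0211  1.0255  2.1672]
row x20: mm [-0.69  3.12 -0.  ] turn [ 0.0012  0.0002 -0.0126]
```

jog_arm([
  [-0.7,3.1,0,0.001,0,-0.0125],
  [-0.7,3.1,0,0.001,0,-0.0125],
  [-0.7,3.1,0,0.001,0,-0.0125],
  [-0.7,3.1,0,0.001,0,-0.0125],
  [-0.7,3.1,0,0.001,0,-0.0125],
  [-0.7,3.1,0,0.001,0,-0.0125],
  [-0.7,3.1,0,0.001,0,-0.0125],
  [-0.7,3.1,0,0.001,0,-0.0125],
  [-0.7,3.1,0,0.001,0,-0.0125],
  [-0.7,3.1,0,0.001,0,-0.0125],
])

```text
clock: 9.75
position: [0.6016, -0.2107, 0.2327]
tool_rot: [-1.54, 1.435, -1.261]
force: [0.3, -1.1, -0.1]
grip_width: 0.0221
```

```bash
python3 - <<'E'
from h import *
import cv2
stat()
rows(target(.25,.25,.018),10)
f=grab_frame('side'); cv2.imwrite('pics/s5.png',cv2.resize(f[100:250,180:400,::-1],None,fx=3.6,fy=3.6,interpolation=cv2.INTER_CUBIC))
E
```

```text
t 9.75 matpos [-0.0233 -0.0129  0.2327] phi 0.135 xM [-0.1348 -0.006  -0.9909] zM [ 0.0139 -0.9999  0.0041] F [ 0.3231 -1.0815 -0.1375] grip 0.0221
 q [0.1241 0.5164 0.088  1.652  0.0946 0.9108 1.9935]
row x10: mm [-0.54  2.9  -0.02] turn [ 0.0013  0.0007 -0.0115]
```

View pics/s5.png

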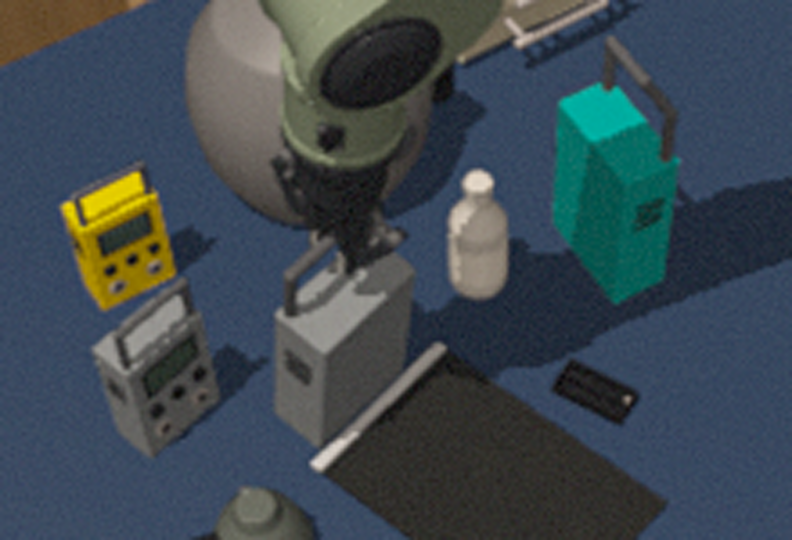

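jog_arm([
  [-0.5,2.9,0,0.001,0,-0.0115],
  [-0.5,2.9,0,0.001,0,-0.0115],
  [-0.5,2.9,0,0.001,0,-0.0115],
  [-0.5,2.9,0,0.001,0,-0.0115],
  [-0.5,2.9,0,0.001,0,-0.0115],
  [-0.5,2.9,0,0.001,0,-0.0115],
  [-0.5,2.9,0,0.001,0,-0.0115],
  [-0.5,2.9,0,0.001,0,-0.0115],
  [-0.5,2.9,0,0.001,0,-0.0115],
  [-0.5,2.9,0,0.001,0,-0.0115],
])

```text
clock: 10.8
position: [0.593, -0.1793, 0.2321]
tool_rot: [-1.545, 1.31, -1.276]
force: [0.0, 0.5, 0.2]
grip_width: 0.0225
```

```bash
python3 - <<'E'
from h import *
stat()
rows(target(.5,.5,.018),20)
E
```

```text
t 10.8 matpos [ 0.0093 -0.0129  0.2321] phi 0.26 xM [-0.2575 -0.0075 -0.9663] zM [ 0.0037 -1.      0.0067] F [0.0123 0.4864 0.1947] grip 0.0225
 q [-0.0398  0.4753  0.1581  1.7561  0.2294  0.8277  1.7883]
row x20: mm [-0.63  2.58 -0.01] turn [ 0.      0.0004 -0.012 ]
```

jog_arm([
  [-0.6,2.6,0,0,0,-0.012],
  [-0.6,2.6,0,0,0,-0.012],
  [-0.6,2.6,0,0,0,-0.012],
  [-0.6,2.6,0,0,0,-0.012],
  [-0.6,2.6,0,0,0,-0.012],
  [-0.6,2.6,0,0,0,-0.012],
  [-0.6,2.6,0,0,0,-0.012],
  [-0.6,2.6,0,0,0,-0.012],
  [-0.6,2.6,0,0,0,-0.012],
  [-0.6,2.6,0,0,0,-0.012],
  [-0.6,2.6,0,0,0,-0.012],
  [-0.6,2.6,0,0,0,-0.012],
  [-0.6,2.6,0,0,0,-0.012],
  [-0.6,2.6,0,0,0,-0.012],
])

```text
clock: 12.2
position: [0.5822, -0.1399, 0.2272]
tool_rot: [-1.555, 1.128, -1.286]
force: [-0.3, -0.5, -0.8]
grip_width: 0.0222
```

```bash
python3 - <<'E'
from h import *
import cv2
stat()
rows(target(.6,.6,.018),14)
f=grab_frame('side'); cv2.imwrite('pics/s6.png',cv2.resize(f[100:250,180:400,::-1],None,fx=3.6,fy=3.6,interpolation=cv2.INTER_CUBIC))
f=grab_frame('wrist'); cv2.imwrite('pics/w6.png',f[:,:,::-1])
E
```

```text
t 12.2 matpos [ 0.0501 -0.0128  0.2272] phi 0.443 xM [-0.4287 -0.0081 -0.9034] zM [ 0.0042 -1.      0.007 ] F [-0.3102 -0.5403 -0.8038] grip 0.0222
 q [-0.2938  0.4649  0.2745  1.8724  0.4535  0.7665  1.4642]
row x14: mm [-0.58  2.36 -0.02] turn [ 0.      0.0006 -0.0112]
```

View pics/s6.png

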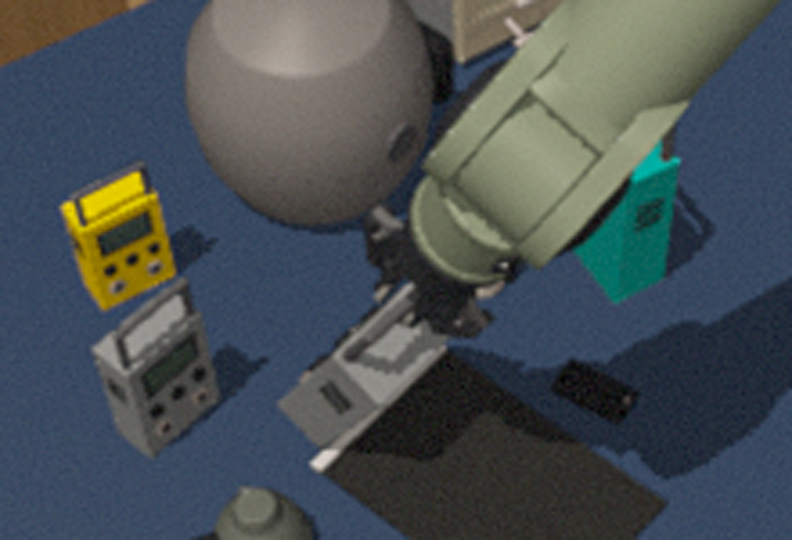

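View pics/w6.png

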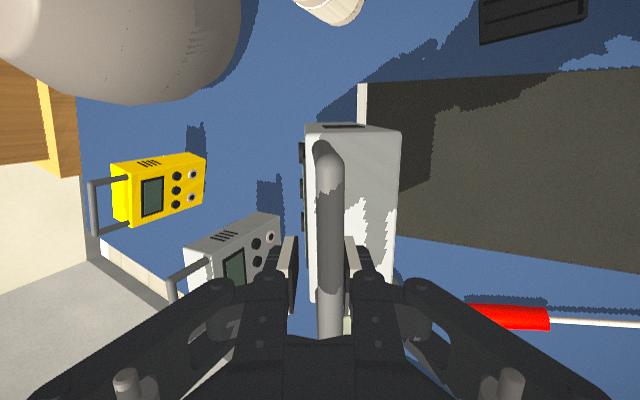

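jog_arm([
  [-0.6,2.4,0,0,0.0005,-0.0112],
  [-0.6,2.4,0,0,0.0005,-0.0112],
  [-0.6,2.4,0,0,0.0005,-0.0112],
  [-0.6,2.4,0,0,0.0005,-0.0112],
  [-0.6,2.4,0,0,0.0005,-0.0112],
  [-0.6,2.4,0,0,0.0005,-0.0112],
  [-0.6,2.4,0,0,0.0005,-0.0112],
  [-0.6,2.4,0,0,0.0005,-0.0112],
  [-0.6,2.4,0,0,0.0005,-0.0112],
  [-0.6,2.4,0,0,0.0005,-0.0112],
  [-0.6,2.4,0,0,0.0005,-0.0112],
  [-0.6,2.4,0,0,0.0005,-0.0112],
  [-0.6,2.4,0,0,0.0005,-0.0112],
  [-0.6,2.4,0,0,0.0005,-0.0112],
])

```text
clock: 13.7
position: [0.5728, -0.1049, 0.2169]
tool_rot: [-1.57, 0.958, -1.304]
force: [-0.2, -0.2, -1.5]
grip_width: 0.0226
```

```bash
python3 - <<'E'
from h import *
stat()
rows(target(.9,.9,.018),20)
E
```

```text
t 13.7 matpos [ 0.0864 -0.0129  0.2169] phi 0.613 xM [-0.5752 -0.001  -0.818 ] zM [ 0.0008 -1.      0.0007] F [-0.2015 -0.1581 -1.4596] grip 0.0226
 q [-0.5212  0.5128  0.3744  1.9446  0.6392  0.7751  1.1638]
row x20: mm [-0.61  3.05 -0.02] turn [ 0.      0.0001 -0.0144]
```

jog_arm([
  [-0.6,3,0,0,0,-0.0144],
  [-0.6,3,0,0,0,-0.0144],
  [-0.6,3,0,0,0,-0.0144],
  [-0.6,3,0,0,0,-0.0144],
  [-0.6,3,0,0,0,-0.0144],
  [-0.6,3,0,0,0,-0.0144],
  [-0.6,3,0,0,0,-0.0144],
  [-0.6,3,0,0,0,-0.0144],
  [-0.6,3,0,0,0,-0.0144],
  [-0.6,3,0,0,0,-0.0144],
  [-0.6,3,0,0,0,-0.0144],
  [-0.6,3,0,0,0,-0.0144],
  [-0.6,3,0,0,0,-0.0144],
  [-0.6,3,0,0,0,-0.0144],
  [-0.6,3,0,0,0,-0.0144],
  [-0.6,3,0,0,0,-0.0144],
  [-0.6,3,0,0,0,-0.0144],
  [-0.6,3,0,0,0,-0.0144],
  [-0.6,3,0,0,0,-0.0144],
  [-0.6,3,0,0,0,-0.0144],
])

```text
clock: 15.7
position: [0.5583, -0.0502, 0.1812]
tool_rot: [-1.569, 0.644, -1.302]
force: [-0.6, -0.5, -2.3]
grip_width: 0.0228
```

```bash
python3 - <<'E'
from h import *
import cv2
stat()
rows(target(1.15,1.1,.018),20)
f=grab_frame('side'); cv2.imwrite('pics/s7.png',cv2.resize(f[100:250,180:400,::-1],None,fx=3.6,fy=3.6,interpolation=cv2.INTER_CUBIC))
f=grab_frame('wrist'); cv2.imwrite('pics/w7.png',f[:,:,::-1])
E
```

```text
t 15.7 matpos [ 0.1429 -0.0133  0.1812] phi 0.926 xM [-0.7995 -0.0025 -0.6007] zM [ 0.0019 -1.      0.0016] F [-0.6092 -0.5392 -2.3139] grip 0.0228
 q [-0.8346  0.7274  0.4879  2.0046  0.8376  0.8515  0.7206]
row x20: mm [-0.29  2.43 -0.04] turn [-0.      0.0001 -0.0087]
```

View pics/s7.png

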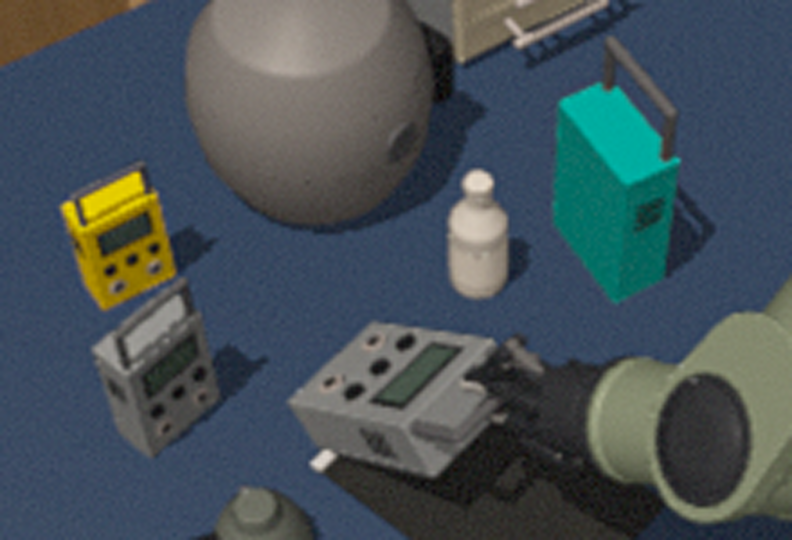

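View pics/w7.png

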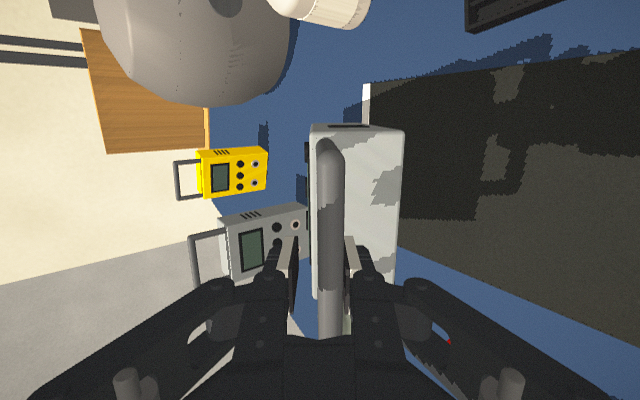

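jog_arm([
  [-0.4,2.6,0,0,0,-0.011],
  [-0.4,2.6,0,0,0,-0.011],
  [-0.4,2.6,0,0,0,-0.011],
  [-0.4,2.6,0,0,0,-0.011],
  [-0.4,2.6,0,0,0,-0.011],
  [-0.4,2.6,0,0,0,-0.011],
  [-0.4,2.6,0,0,0,-0.011],
  [-0.4,2.6,0,0,0,-0.011],
  [-0.4,2.6,0,0,0,-0.011],
  [-0.4,2.6,0,0,0,-0.011],
  [-0.4,2.6,0,0,0,-0.011],
  [-0.4,2.6,0,0,0,-0.011],
  [-0.4,2.6,0,0,0,-0.011],
  [-0.4,2.6,0,0,0,-0.011],
  [-0.4,2.6,0,0,0,-0.011],
  [-0.4,2.6,0,0,0,-0.011],
  [-0.4,2.6,0,0,0,-0.011],
  [-0.4,2.6,0,0,0,-0.011],
])

```text
clock: 17.6
position: [0.5501, -0.018, 0.1417]
tool_rot: [-1.568, 0.43, -1.301]
force: [0.4, 0.9, -1.1]
grip_width: 0.0224
```

```bash
python3 - <<'E'
from h import *
import cv2
stat()
rows(target(1.35,1.25,.018),16)
f=grab_frame('side'); cv2.imwrite('pics/s8.png',cv2.resize(f[100:250,180:400,::-1],None,fx=3.6,fy=3.6,interpolation=cv2.INTER_CUBIC))
f=grab_frame('wrist'); cv2.imwrite('pics/w8.png',f[:,:,::-1])
E
```

```text
t 17.6 matpos [ 0.1761 -0.0138  0.1417] phi 1.141 xM [-0.9089 -0.0036 -0.4171] zM [ 0.0029 -1.      0.0023] F [ 0.3986  0.8653 -1.1301] grip 0.0224
 q [-0.9666  0.9462  0.5071  1.9753  0.8585  0.9384  0.5193]
row x16: mm [-0.23  2.71 -0.08] turn [-0.0001  0.0002 -0.0068]
```

View pics/w8.png

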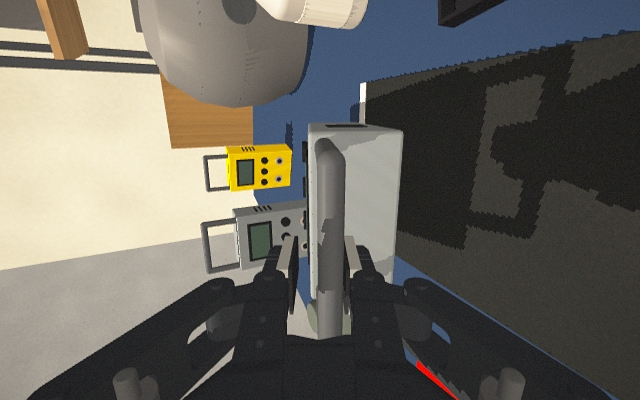

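View pics/s8.png

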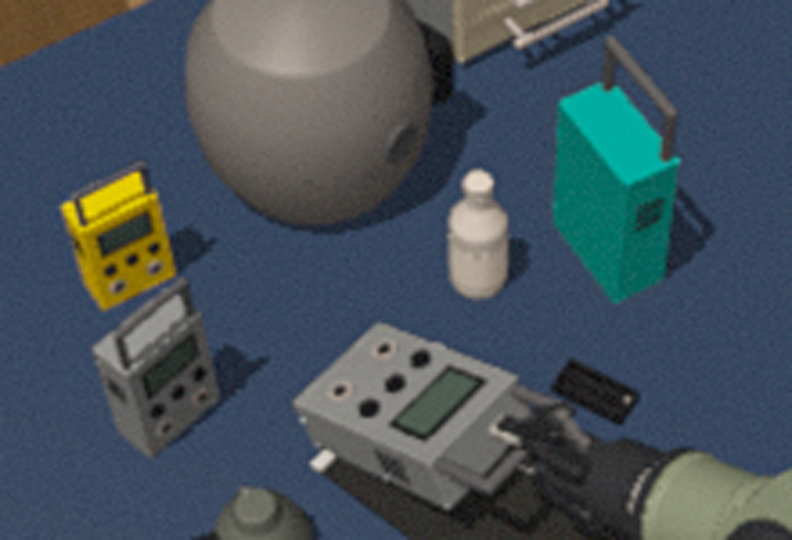

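jog_arm([
  [-0.3,2.7,0,0,0,-0.008],
  [-0.3,2.7,0,0,0,-0.008],
  [-0.3,2.7,0,0,0,-0.008],
  [-0.3,2.7,0,0,0,-0.008],
  [-0.3,2.7,0,0,0,-0.008],
  [-0.3,2.7,0,0,0,-0.008],
  [-0.3,2.7,0,0,0,-0.008],
  [-0.3,2.7,0,0,0,-0.008],
  [-0.3,2.7,0,0,0,-0.008],
  [-0.3,2.7,0,0,0,-0.008],
  [-0.3,2.7,0,0,0,-0.008],
  [-0.3,2.7,0,0,0,-0.008],
  [-0.3,2.7,0,0,0,-0.008],
  [-0.3,2.7,0,0,0,-0.008],
  [-0.3,2.7,0,0,0,-0.008],
  [-0.3,2.7,0,0,0,-0.008],
])

```text
clock: 19.3
position: [0.5447, 0.0034, 0.0996]
tool_rot: [-1.568, 0.292, -1.301]
force: [-0.7, 1.0, -1.4]
grip_width: 0.0226
```

```bash
python3 - <<'E'
from h import *
import cv2
stat()
rows(target(1.57,1.3,.018),20)
f=grab_frame('side'); cv2.imwrite('pics/s9.png',cv2.resize(f[100:250,180:400,::-1],None,fx=3.6,fy=3.6,interpolation=cv2.INTER_CUBIC))
f=grab_frame('wrist'); cv2.imwrite('pics/w9.png',f[:,:,::-1])
E
```

```text
t 19.3 matpos [ 0.1982 -0.0142  0.0996] phi 1.278 xM [-0.9576 -0.0044 -0.2882] zM [ 0.0038 -1.      0.0026] F [-0.7173  0.9535 -1.4082] grip 0.0226
 q [-1.0247  1.1217  0.4947  1.9136  0.8317  1.0102  0.4206]
row x20: mm [ 0.    2.51 -0.09] turn [-0.0001  0.0002 -0.0011]
```

View pics/w9.png

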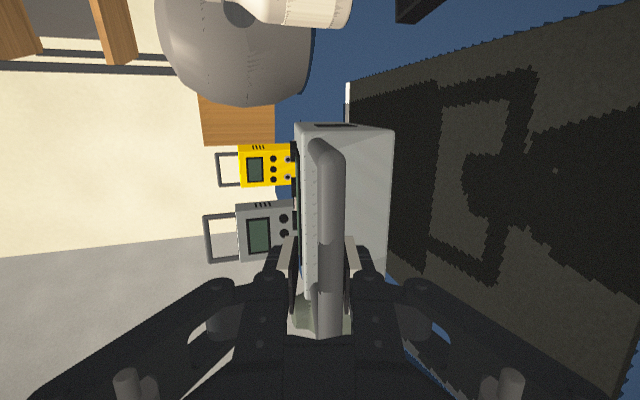

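View pics/s9.png

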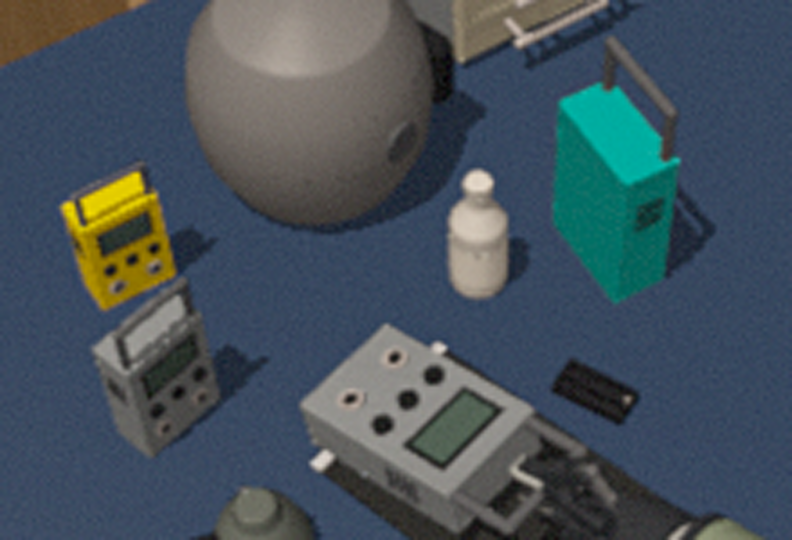

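jog_arm([
  [0,2.4,0,0,0,-0.002],
  [0,2.4,0,0,0,-0.002],
  [0,2.4,0,0,0,-0.002],
  [0,2.4,0,0,0,-0.002],
  [0,2.4,0,0,0,-0.002],
  [0,2.4,0,0,0,-0.002],
  [0,2.4,0,0,0,-0.002],
  [0,2.4,0,0,0,-0.002],
  [0,2.4,0,0,0,-0.002],
  [0,2.4,0,0,0,-0.002],
  [0,2.4,0,0,0,-0.002],
  [0,2.4,0,0,0,-0.002],
  [0,2.4,0,0,0,-0.002],
])

```text
clock: 20.7
position: [0.5424, 0.0125, 0.0671]
tool_rot: [-1.568, 0.265, -1.301]
force: [-1.8, 2.0, -2.2]
grip_width: 0.0226
```

```bash
python3 - <<'E'
from h import *
import cv2
stat()
rows(target(1.57,1.3,.018),8)
f=grab_frame('side'); cv2.imwrite('pics/s10.png',cv2.resize(f[100:250,180:400,::-1],None,fx=3.6,fy=3.6,interpolation=cv2.INTER_CUBIC))
f=grab_frame('wrist'); cv2.imwrite('pics/w10.png',f[:,:,::-1])
E
```

```text
t 20.7 matpos [ 0.2076 -0.0143  0.0671] phi 1.306 xM [-0.9651 -0.0044 -0.2617] zM [ 0.0038 -1.      0.0027] F [-1.7771  2.0351 -2.1904] grip 0.0226
 q [-1.0335  1.2002  0.4753  1.8745  0.8111  1.0231  0.3846]
row x8: mm [-0.04  2.04 -0.23] turn [-0.0002  0.0005  0.0007]
```

View pics/w10.png

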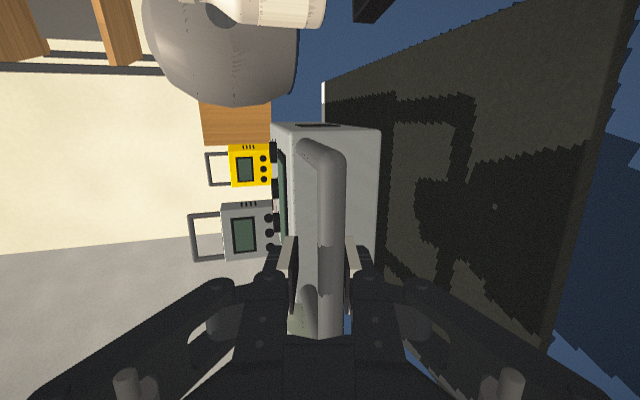

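View pics/s10.png

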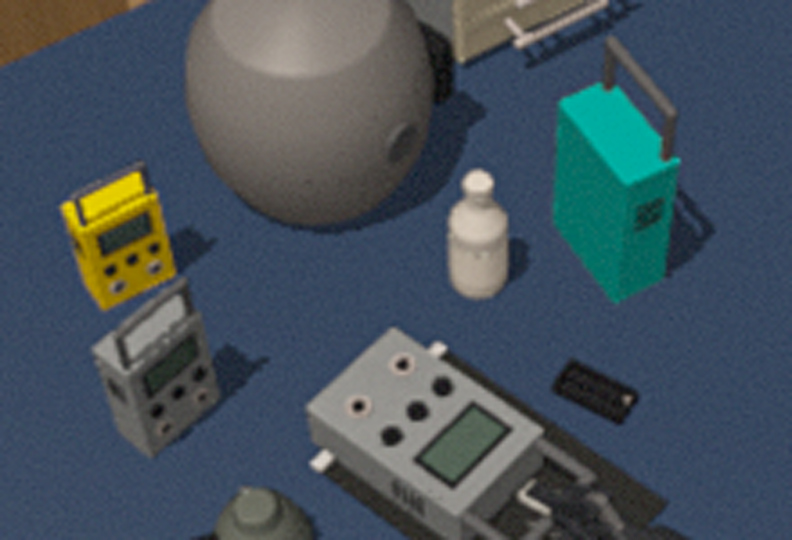

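jog_arm([
  [0,2,-0.2,0,0,0],
  [0,2,-0.2,0,0,0],
  [0,2,-0.2,0,0,0],
  [0,2,-0.2,0,0,0],
  [0,2,-0.2,0,0,0],
  [0,2,0,0,0,0],
  [0,2,0,0,0,0],
  [0,0,0,0,0,0],
])

```text
clock: 21.6
position: [0.5404, 0.0151, 0.0532]
tool_rot: [-1.568, 0.263, -1.302]
force: [-0.3, -0.2, -1.0]
grip_width: 0.0224
```

```bash
python3 - <<'E'
from h import *
import cv2
stat()
f=grab_frame('side'); cv2.imwrite('pics/s11.png',cv2.resize(f[100:250,180:400,::-1],None,fx=3.6,fy=3.6,interpolation=cv2.INTER_CUBIC))
f=grab_frame('wrist'); cv2.imwrite('pics/w11.png',f[:,:,::-1])
E
```

```text
t 21.6 matpos [ 0.2107 -0.0131  0.0532] phi 1.308 xM [-0.9656 -0.0035 -0.2599] zM [ 0.0029 -1.      0.0027] F [-0.2779 -0.201  -0.9989] grip 0.0224
 q [-1.0344  1.2263  0.4659  1.8618  0.8029  1.0222  0.3712]
```

View pics/w11.png

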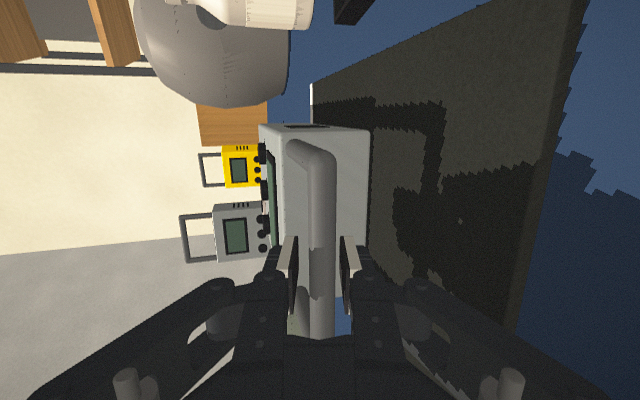

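View pics/s11.png

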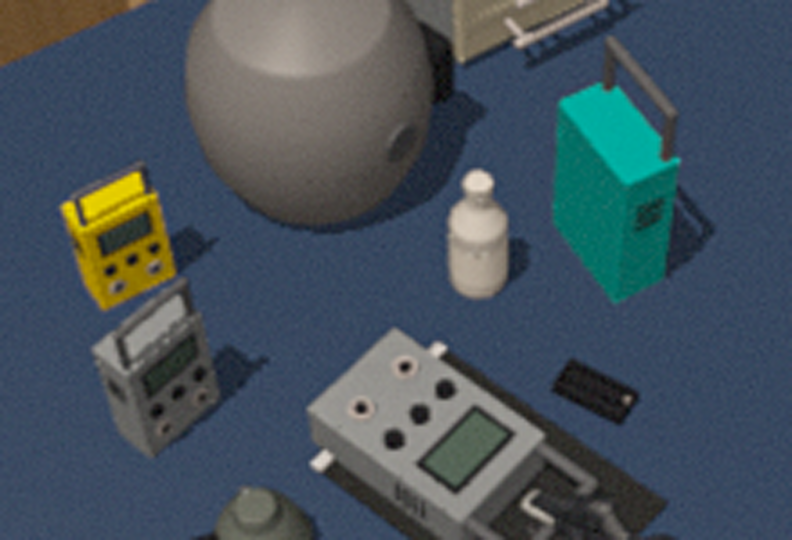

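jog_arm([
  [-4,0,0,0,0,0],
  [-4,0,0,0,0,0],
  [-4,0,0,0,0,0],
  [-4,0,0,0,0,0],
  [-4,0,0,0,0,0],
  [-4,0,0,0,0,0],
  [-4,0,0,0,0,0],
  [-4,0,0,0,0,0],
  [-6,0,0,0,0,0],
  [-8,0,0,0,0,0],
  [-10,0,0,0,0,0],
  [-15,0,0,0,0,0],
  [-15,0,0,0,0,0],
  [-15,-10,0,0,0,0],
  [-15,-15,0,0,0,0],
  [-15,-20,0,0,0,0],
  [-15,-25,0,0,0,0],
  [-10,-25,0,0,0,0],
  [0,0,0,0,0,0],
  [0,0,0,0,0,0],
])

```text
clock: 23.7
position: [0.5015, 0.1538, 0.193]
tool_rot: [-1.569, 0.268, -1.297]
force: [-0.4, 0.3, 0.1]
grip_width: 0.0226
```

```bash
python3 - <<'E'
from h import *
import cv2
stat()
c=cam('wrist')
f=grab_frame('side'); cv2.imwrite('pics/s12.png',cv2.resize(f[100:300,180:400,::-1],None,fx=2.9,fy=2.9,interpolation=cv2.INTER_CUBIC))
f=grab_frame('wrist'); cv2.imwrite('pics/w12.png',f[:,:,::-1])
grab_frame('scene')
for n in('scene','side','wrist'):
  for d in nets.pinpoint(n,'handle_bar')[:3]: print(n,d['location'],d['p'],toM(onz(n,d['location'],.056,c if n=='wrist' else None)))
  for d in nets.pinpoint(n,'heel')[:3]: print(n,'heel',d['location'],d['p'],toM(onz(n,d['location'],.006,c if n=='wrist' else None)))
E
```

```text
t 23.7 matpos [ 0.3547 -0.012   0.193 ] phi 1.303 xM [-0.9643 -0.0081 -0.2646] zM [ 0.0079 -1.      0.0021] F [-0.4205  0.2821  0.067 ] grip 0.0226
 q [-1.2029  0.9698  0.4364  1.7754  0.6801  1.3644  0.5719]
scene [347.4, 148.9] 0.8 [-0.1048  0.6404  0.056 ]
scene [339.5, 255.2] 0.73 [ 0.2226 -0.0169  0.056 ]
scene [206.7, 184.3] 0.61 [-0.4221  0.0571  0.056 ]
scene heel [222.8, 244.6] 0.97 [-0.1614 -0.1363  0.006 ]
scene heel [213.7, 220.7] 0.94 [-0.2824 -0.0564  0.006 ]
scene heel [333.5, 205.7] 0.66 [0.0387 0.2665 0.006 ]
side [333.5, 244.9] 0.91 [ 0.2257 -0.0142  0.056 ]
side [212.5, 146.0] 0.91 [-0.3675  0.0145  0.056 ]
side [220.2, 183.4] 0.73 [-0.223  -0.0827  0.056 ]
side heel [211.6, 174.8] 0.95 [-0.3074 -0.0565  0.006 ]
side heel [224.8, 210.7] 0.85 [-0.1587 -0.1321  0.006 ]
side heel [335.8, 172.3] 0.81 [0.0244 0.245  0.006 ]
wrist [267.4, 155.4] 0.93 [-1.3915 -0.2198  0.056 ]
wrist [414.8, 181.9] 0.64 [ 0.23   -0.0097  0.056 ]
wrist heel [322.8, 147.8] 0.86 [-0.2835 -0.0387  0.006 ]
```

View pics/s12.png

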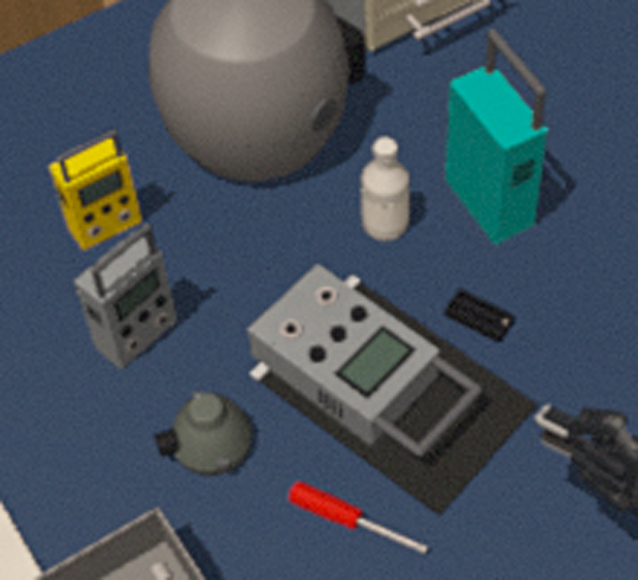

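View pics/w12.png

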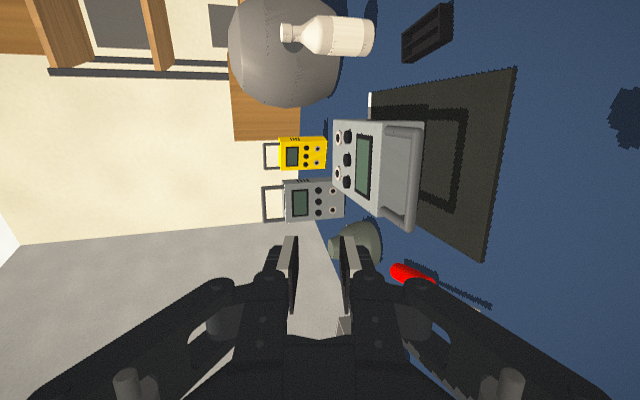

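```bash
python3 -c "
from workcell import bot;print(bot.job_done())"
```

```text
the job is handed in; nothing more can be done
None
```

The tall grey tester is lying on its back on the mat with its front panel up, and I handed the job in at about 24 s. I don't have the verdict, because `job_done` reports none.

**How it went:** I put the fingers loosely either side of the handle bar, with a 22 mm gap for the 12 mm bar. I tipped the tester over the strip in small steps, about 0.15 rad/s by the arm's own motion. The fingers slanted along with it to about 1.3 rad, so the lower one held the bar until the tester lay flat. Then I drew the fingers out along their own axis, clear of everything.

**Last checks:**
- **Handle bar:** it measures at about x = 0.226 m, y = -0.014 m on the mat, assuming its lying height of 56 mm. Three cameras agree within 8 mm.
- **Heel:** from the bar this puts the heel about 19 mm behind the strip edge, within the -50 to +30 mm allowed. I worked it out this way because the networks' heel detections landed on the look-alikes.
- **Forces:** the wrist force stayed within a few newtons at every reading and is now about zero.
- **Bystanders:** in the side picture the helmet, cleaner, mask shell, screwdriver and battery holder look unmoved. The canister was outside that last crop, and the arm's path kept well clear of it.

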